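# Lock the chuck arbor in the decorating wheel

### The job

Take the flat-topped chuck arbor out of the wooden rack, lower its tapered shank gently into the steel sleeve on top of the wheel pedestal, and let go. Then, with closed fingertips, tap or press straight down on the arbor's flat top until it strikes solid and is locked fully home, never with more than 30 N; how deep that is differs, so go by feel. Leave it standing there upright, and leave the ball-topped arbor and the other things alone.

Things in the scene. Friction and masses are not known exactly. Their poses are not given: they have to be found in the camera images.
- arbor: Loose chuck arbor, 0.2 kg, upright in one of the rack's two holes. Origin on its axis at the collar's underside, z up: steel collar 48 mm across, z 0 to 8 mm; flat-topped wooden cylinder 32 mm across, z 8 to 53 mm (grip here), brass band at its foot; steel taper z 0 to -46 mm, 34 mm narrowing to 21 mm; then a 10 mm waist and a 16 mm end button down to z -67 mm.
- arbor_top (a point): Centre of the arbor's flat top, 53 mm above the arbor's origin; the place to tap.
- spare: A second arbor in the rack's other hole, not to be used: same collar, but a 36 mm wooden ball for a head (top 63 mm above its origin) and a straight 26 mm shank. Origin on its axis at the underside of the collar.
- rack: Wooden block fixed to the table, 75 x 165 x 74 mm (x, y, z), origin under its centre; two holes 38 mm across, 70 mm deep, 80 mm apart along its y. The arbors stand in them, collars on the block's top. Which arbor is in which hole varies.
- pedestal: Wheel pedestal fixed to the table: round dark cast foot 124 mm across and a 110 mm high bored column (66 mm across at its nose, bore 50 mm). A 14 mm brass plug juts from the column to its -x at 60 mm height. Origin under its centre, z up.
- nose (a point): Centre of the column's upper rim (the nose), 110 mm above the pedestal's origin.
- pot_lid: Bystander: white pottery lid with a knob, 68 mm across, 41 mm high, loose on the table. Origin under its centre.
- stamp: Bystander: small wooden maker's stamp standing upright, 21 mm across, 56 mm high, loose. Origin under its centre.
- mouth (a point): Centre of the upper rim of the steel taper sleeve (48 mm outside; bore 32 mm narrowing to 21 mm over 38 mm), which stands 12 to 14 mm above the nose at the start and moves with the sleeve. With the shank seated, the arbor's origin is about 8 mm above this point (7 to 9.5 mm). Sleeve and arbor slide down together under about 4 N on the arbor's top and stay where left.
- lock (a joint): Travel of the spring plunger deep in the bore, in m: 0 untouched, 0.004 home on a solid stop. The arbor's end button meets it after the sleeve has slid 3 to 17 mm, a depth that differs each time and shows in no pose; then the push rises to about 9 N, to 14 N at home, then steeply (some 8 N per mm). Home, catches hold the button: the arbor is locked. It stays there when let go.
There are look-alikes about, which are no part of the job. What is shaped like the arbor but purple or turquoise is not meant.

How it is judged:
By the outcome, as a careful person would: the job done as asked, in the order asked, and still so for the second after the job is handed in, with the robot touching nothing.
It also fails if it takes over 48 s, if anything falls off the work surface, if the arm or the gripper's body presses on something with over 40 N, if the wrist force passes 120 N, or if a joint passes its speed limit or range.

### The arm

A 7-joint arm with a two-finger parallel gripper is mounted at the origin on a cart in front of the work surface, level with it; the furniture and walls round the work are solid. World frame = base frame: x ahead of the robot, y to its left, z up, the work surface at z = 0. Lengths are in m, angles in rad, forces in N, time in s.
With the tool pointing down it reaches from about 0.4 to 0.85 m from the base axis. Payload 10.4 kg.
Tool frame: the origin (TCP) lies between the finger pads; the fingertips stand 17 mm ahead of it and the grasp point (between the pads) lies 2 mm behind it; z points along the fingers, y is the line along which they close (so a half turn about z gives the same grasp; the last joint's range is limited). The gripper opens to 85 mm and grips with 20 to 120 N. Pads are 22 mm wide; open, the fingers measure 114 mm over their backs; the gripper's body (76 mm by 85 mm) begins 54 mm behind the grasp point. The pads swing forward as they close: fully open they stand 13 mm farther back than shut.
Start: joints at [-1.307, 0.332, -0.065, 1.46, 0.022, 1.35, -0.088], TCP at [0.177, 0.599, 0.248] pointing down, gripper open.
Joint ranges: [-2.6, 2.6], [-0.5, 2.12], [-1.47, 1.34], [0.16, 2.42], [-1.27, 4.41], [0.06, 2.06], [-2.6, 2.6]. Speed limits (rad/s): [2.22, 2.22, 2.79, 2.79, 3.14, 3.14, 3.14].

### API

Orientations are given as a unit quaternion [w, x, y, z].
In Python, from cell import env gives the robot as it stands.
- The arm moves only by the tool apply_moves, never from a script. Its argument "rows" is a list of rows, each an object of numbers: "tx", "ty", "tz": the shift along the tool's x, y, z in mm; "rx", "ry", "rz": the turn, a rotation vector about the tool's x, y, z in rad. In form: [{"tx": .., "ty": .., "tz": .., "rx": .., "ry": .., "rz": ..}, ...]. A call has 1 to 5 rows; each row shifts and turns the commanded pose from where the row before left it, along the tool's axes as they then stand; what a row does not reach is not made up. A row lasts 1/10 s, in which the tool goes at most 50 mm and 8.59 degrees, less where a joint would pass 70% of its speed; a pose out of reach is approached as far as the arm can. A call is refused whole if a number of a shift passes 50 or a number of a turn 0.15, either way. A call with a gripper value outside its range is refused whole. "grip" is the opening, from -1 (shut) to 1 (fully open), set as the call begins (left out, the last holds). The fingers move at their own pace and stop on an object; "squeeze" is the grip in N (left out, the last holds). Time passes only in rows, so rows that do not move let the fingers close. It gives the time, the measured TCP pose, the force, the opening and the grip force at its end, in the units of the state.
- env.read_state(): the state, without advancing time (a new reading comes with each control period).
- env.get_image(name): name is "scene" or "top"; returns a dict with "img" (480x640x3 uint8, red, green, blue), "K" (3x3 intrinsics, pixels), "rvec" (rotation vector, rad) and "tvec" (3), from world to camera coordinates, as OpenCV has them. Camera axes: x right, y down, z forward; pixel columns grow to the right and rows downward; lengths in m; the calibration is good to about 2 mm. A picture is of the moment at which its call begins. There is no depth.
- env.job_done(): hands the job in; it is judged then, once.
The state is a dict: "clock": time; "joints": joint angles; "joint_velocities": joint speeds; "effort": joint torques, N m; "position": TCP position; "eef_rot": TCP orientation; "ft_force": force on the tool from outside, world axes, zero at the start; "ft_torque": the same for the moment, N m; "grip_width": opening from 0.0 (shut) to 1.0 (fully open); "grip_force": force on a finger pad.
Only numpy, scipy, OpenCV 4.12 (cv2) and the standard library are available. Lean on these libraries where they do the work, as an engineer would, in place of code of your own. Each camera call takes 0.05 s, during which the arm holds its last target. There are 200 camera calls.

## Working session

There is one attempt and no reset: what is moved stays moved. The work goes in short steps, Python scripts to look and compute and a tool call to move; the robot and the scene stay as the last step left them, time stands still between calls to the robot, and variables do not carry over. Pictures are saved under pics/ and viewed, at most 10 in all, crops included, and the job is handed in when it is done.

Besides the shell and the picture viewer there is one more tool, called after "Call:" as name(argument=value, ...) on one line, values as JSON. apply_moves: Moves the arm, as the interface text tells. Its arguments: {"type":"object","properties":{"rows":{"type":"array","items":{"type":"object","properties":{"tx":{"type":"number"},"ty":{"type":"number"},"tz":{"type":"number"},"rx":{"type":"number"},"ry":{"type":"number"},"rz":{"type":"number"}}}},"grip":{"type":"number"},"squeeze":{"type":"number"}},"required":["rows"]}

```bash
mkdir -p pics; ls; cat > h.py <<'E'
import numpy as np, cv2
from cell import env
def grab(n):
    d=env.get_image(n); return d
def ray(d,u,v):
    R,_=cv2.Rodrigues(np.array(d["rvec"],float)); t=np.array(d["tvec"],float).ravel()
    c=-R.T@t; r=R.T@(np.linalg.inv(d["K"])@np.array([u,v,1.0])); return c,r
def onz(d,u,v,z):
    c,r=ray(d,u,v); return c+r*(z-c[2])/r[2]
def tri(d1,p1,d2,p2):
    c1,r1=ray(d1,*p1); c2,r2=ray(d2,*p2); A=np.stack([r1,-r2],1)
    s=np.linalg.lstsq(A,c2-c1,rcond=None)[0]; a=c1+s[0]*r1; b=c2+s[1]*r2
    return (a+b)/2, np.linalg.norm(a-b)
def proj(d,p):
    q,_=cv2.projectPoints(np.array([p],float),np.array(d["rvec"],float),np.array(d["tvec"],float),np.array(d["K"],float),None); return q.ravel()
E
python3 - <<'E'
from h import *
for n in("scene","top"):
    d=grab(n); cv2.imwrite(f"pics/{n}0.png",d["img"][:,:,::-1]); c,r=ray(d,320,240); print(n,c,r,d["K"][0])
s=env.read_state(); print(s)
E
```

```text
pics
scene [ 0.1308484  -0.47207899  0.62608791] [ 0.45952858  0.64554048 -0.61017539] [615.18180905   0.         326.13950731]
top [0.38900037 0.09062434 1.04916645] [ 0.10845287  0.02615073 -0.99393723] [523.24581889   0.         329.81180223]
{'clock': 0.1, 'joints': array([-1.3066105 ,  0.33279951, -0.06468266,  1.46084392,  0.02160681,
        1.34988928, -0.08849512]), 'joint_velocities': array([ 0.00028678, -0.00164834, -0.00104601, -0.00318477,  0.00018617,
        0.00023213,  0.00186062]), 'effort': array([ 1.95979985e-03, -6.26737404e+01,  4.95967828e-02, -3.92444944e+01,
        1.62485865e-02,  6.60497069e-03,  1.15642450e-05]), 'position': array([0.17672139, 0.5991775 , 0.24760756]), 'eef_rot': array([-5.52259250e-05,  1.42897581e-01,  9.89737285e-01, -6.19825766e-04]), 'ft_force': array([ 0.71877985,  0.04452442, -0.00630826]), 'ft_torque': array([-0.01891032,  0.04884954, -0.03507472]), 'grip_force': 0.0, 'grip_width': 1.001497161185016}
```

View pics/scene0.png

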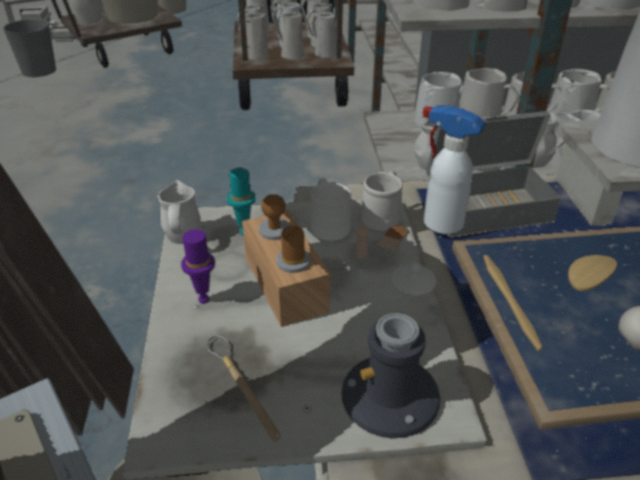

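View pics/top0.png

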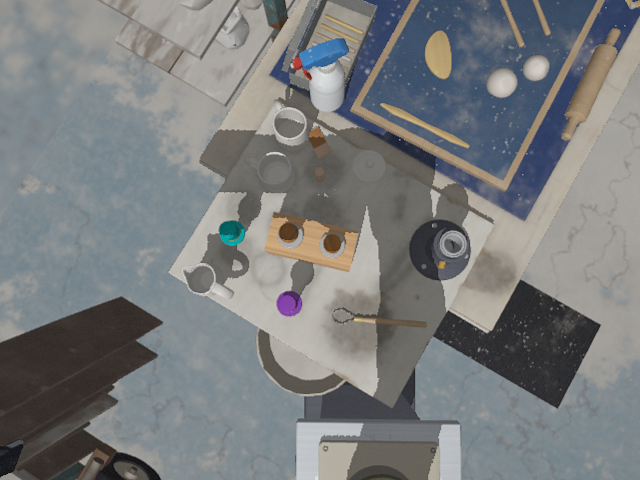

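Candidates: flat-topped wooden head at scene (292,243) / top (333,243); ball head at scene (273,208) / top (290,233), which is the spare; purple at scene (197,260); turquoise at scene (240,190). My choice is (292,243), and I'll check it in a close crop.

```bash
python3 - <<'E'
from h import *
s=cv2.imread("pics/scene0.png"); t=cv2.imread("pics/top0.png")
f=lambda im,u,v:cv2.resize(im[v:v+75,u:u+100],None,fx=4,fy=4,interpolation=cv2.INTER_CUBIC)
a=np.hstack([f(s,240,215),f(s,350,305)]); b=np.hstack([f(t,265,205),f(t,400,210)])
cv2.imwrite("pics/c1.png",np.vstack([a,b]))
E
```

```text
(no output)
```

View pics/c1.png

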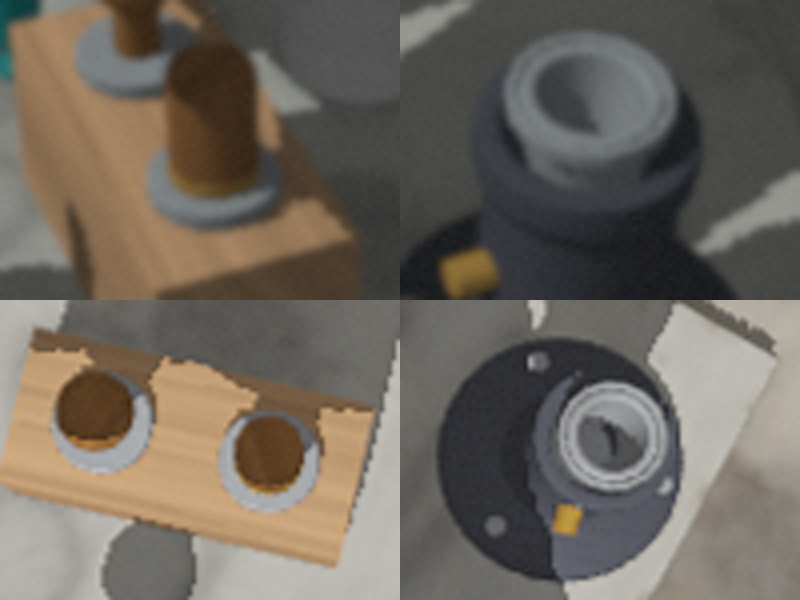

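```bash
python3 - <<'E'
from h import *
s=grab("scene");t=grab("top")
print("collar",onz(s,293.4,261.7,.08),onz(t,332.3,245.3,.08),tri(s,(293.4,261.7),t,(332.3,245.3)))
print("top",onz(s,292.8,230,.127),onz(t,332.5,243,.127),tri(s,(292.8,230),t,(332.5,243)))
print("mouth",onz(s,397.3,329,.123),onz(t,453,244.3,.123),tri(s,(397.3,329),t,(453,244.3)))
# rim contour fits in top: bright sleeve
for d,(u0,v0,u1,v1),n in((t,(430,222,475,268),"t"),(s,(370,308,425,355),"s")):
    g=cv2.cvtColor(d["img"],cv2.COLOR_RGB2GRAY)[v0:v1,u0:u1]; th,m=cv2.threshold(g,0,255,cv2.THRESH_OTSU)
    c=max(cv2.findContours(m,cv2.RETR_EXTERNAL,cv2.CHAIN_APPROX_NONE)[0],key=cv2.contourArea)
    print(n,th,cv2.fitEllipse(c),u0,v0)
# rack corners (top face) crop px
for p in((35,328),(372,407),(338,566),(0,490)): print(onz(t,265+p[0]/4,205+(p[1]-300)/4,.074))
E
```

```text
collar [0.48330775 0.08668082 0.08      ] [0.48510082 0.09308456 0.08      ] (array([0.48630013, 0.09276167, 0.07432518]), np.float64(0.0014355491479374391))
top [0.48943483 0.09538928 0.127     ] [0.48453904 0.09266018 0.127     ] (array([0.48549827, 0.09194282, 0.13052134]), np.float64(0.0029922631943384644))
mouth [ 0.48569851 -0.12438972  0.123     ] [ 0.48518542 -0.12140281  0.123     ] (array([ 0.48625981, -0.12248954,  0.12082288]), np.float64(0.0020189500354759796))
t 118.0 ((22.78243064880371, 21.64801597595215), (25.928874969482422, 26.60651206970215), 98.14835357666016) 430 222
s 87.0 ((26.085214614868164, 21.398923873901367), (34.04598617553711, 42.70631408691406), 80.95903015136719) 370 308
[0.54752268 0.20435554 0.074     ]
[0.51183418 0.04515871 0.074     ]
[0.43706526 0.06048833 0.074     ]
[0.47065298 0.21886241 0.074     ]
```

The crop confirms the choice: the near arbor is a flat cylinder with a brass band at its foot (scene (292,243)), and the other has the ball. The arbor is at about (0.485, 0.093) and the mouth at about (0.4855, -0.122, 0.122), both consistent with the known heights.

```bash
cat >> h.py <<'E'
from scipy.spatial.transform import Rotation as Ro
def plan(target,yaw,n):
    """rows to a target, tool down, tool y at world angle yaw"""
    s=env.read_state(); w,x,y,z=s["eef_rot"]; R=Ro.from_quat([x,y,z,w]); p=np.array(s["position"])
    ty=np.array([np.cos(yaw),np.sin(yaw),0]); tz=np.array([0,0,-1.]); G=Ro.from_matrix(np.stack([np.cross(ty,tz),ty,tz],1))
    rv=(R.inv()*G).as_rotvec()/n; d=(np.array(target)-p)/n
    for i in range(n):
        print(i,np.round(R.inv().apply(d)*1000,1),np.round(rv,3)); R=R*Ro.from_rotvec(rv)
    print("F",np.round(s["ft_force"],1),"p",np.round(p,4),"t",s["clock"])
E
python3 -c "
from h import *
plan([.485,.0925,.215],0,15)"
```

```text
0 [-29.3 -26.6   2.2] [-0.     0.     0.086]
1 [-31.4 -24.    2.2] [-0.     0.     0.086]
2 [-33.4 -21.2   2.2] [-0.     0.     0.086]
3 [-35.1 -18.3   2.2] [-0.     0.     0.086]
4 [-36.5 -15.2   2.2] [-0.     0.     0.086]
5 [-37.7 -12.    2.2] [-0.     0.     0.086]
6 [-38.6  -8.8   2.2] [-0.     0.     0.086]
7 [-39.2  -5.5   2.2] [-0.     0.     0.086]
8 [-39.5  -2.1   2.2] [-0.     0.     0.086]
9 [-39.5   1.3   2.2] [-0.     0.     0.086]
10 [-39.3   4.7   2.2] [-0.     0.     0.086]
11 [-38.7   8.    2.2] [-0.     0.     0.086]
12 [-37.9  11.3   2.2] [-0.     0.     0.086]
13 [-36.8  14.5   2.2] [-0.     0.     0.086]
14 [-35.4  17.6   2.2] [-0.     0.     0.086]
F [-0.  -0.8  0.3] p [0.1767 0.5993 0.2478] t 0.2
```

Call:
apply_moves(rows=[{"tx": -29, "ty": -27, "tz": 2, "rz": 0.086}, {"tx": -31, "ty": -24, "tz": 2, "rz": 0.086}, {"tx": -33, "ty": -21, "tz": 2, "rz": 0.086}, {"tx": -35, "ty": -18, "tz": 2, "rz": 0.086}, {"tx": -37, "ty": -15, "tz": 2, "rz": 0.086}], grip=1)

```text
validation failed for argument at $.ro...
```

Call:
apply_moves(rows=[{"tx": -38, "ty": -12, "tz": 2, "rz": 0.086}, {"tx": -39, "ty": -9, "tz": 2, "rz": 0.086}, {"tx": -39, "ty": -5, "tz": 2, "rz": 0.086}, {"tx": -39, "ty": -2, "tz": 2, "rz": 0.086}, {"tx": -39, "ty": 1, "tz": 2, "rz": 0.086}])

```text
validation failed for argument at $.ro...
```

Call:
apply_moves(rows=[{"tx": -39, "ty": 5, "tz": 2, "rz": 0.086}, {"tx": -39, "ty": 8, "tz": 2, "rz": 0.086}, {"tx": -38, "ty": 11, "tz": 2, "rz": 0.086}, {"tx": -37, "ty": 14, "tz": 2, "rz": 0.086}, {}])

```text
validation failed for argument at $.ro...
```

```bash
python3 -c "
from h import *
plan([.485,.0925,.18],0,3)
t=grab('top');s=grab('scene')
cv2.imwrite('pics/m1.png',np.hstack([cv2.resize(t['img'][165:315,240:390],None,fx=2.6,fy=2.6),cv2.resize(s['img'][130:280,220:370],None,fx=2.6,fy=2.6)])[:,:,::-1])"
```

```text
0 [-146.3 -132.9   22.7] [-0.     0.     0.428]
1 [-188.3  -60.2   22.7] [-0.     0.     0.428]
2 [-196.3   23.4   22.6] [-0.     0.     0.428]
F [-0.  -0.8  0.3] p [0.1767 0.5993 0.2478] t 0.2
```

Call:
apply_moves(rows=[{"tx": -29, "ty": -27, "tz": 2, "rx": 0, "ry": 0, "rz": 0.086}, {"tx": -31, "ty": -24, "tz": 2, "rx": 0, "ry": 0, "rz": 0.086}, {"tx": -33, "ty": -21, "tz": 2, "rx": 0, "ry": 0, "rz": 0.086}, {"tx": -35, "ty": -18, "tz": 2, "rx": 0, "ry": 0, "rz": 0.086}, {"tx": -37, "ty": -15, "tz": 2, "rx": 0, "ry": 0, "rz": 0.086}], grip=1)

```text
clock: 0.8
position: [0.2796, 0.4294, 0.2383]
eef_rot: [-0.0, 0.352, 0.936, 0.0]
ft_force: [1.1, 0.7, -0.3]
grip_width: 1.002
grip_force: 0.0
```

Call:
apply_moves(rows=[{"tx": -38, "ty": -12, "tz": 2, "rx": 0, "ry": 0, "rz": 0.086}, {"tx": -39, "ty": -9, "tz": 2, "rx": 0, "ry": 0, "rz": 0.086}, {"tx": -39, "ty": -5, "tz": 2, "rx": 0, "ry": 0, "rz": 0.086}, {"tx": -39, "ty": -2, "tz": 2, "rx": 0, "ry": 0, "rz": 0.086}, {"tx": -39, "ty": 1, "tz": 2, "rx": 0, "ry": 0, "rz": 0.086}])

```text
clock: 1.3
position: [0.3819, 0.2607, 0.2284]
eef_rot: [-0.0, 0.544, 0.839, 0.0]
ft_force: [1.3, 0.2, -0.7]
grip_width: 1.001
grip_force: 0.0
```

Call:
apply_moves(rows=[{"tx": -39, "ty": 5, "tz": 2, "rx": 0, "ry": 0, "rz": 0.086}, {"tx": -39, "ty": 8, "tz": 2, "rx": 0, "ry": 0, "rz": 0.086}, {"tx": -38, "ty": 11, "tz": 2, "rx": 0, "ry": 0, "rz": 0.086}, {"tx": -37, "ty": 14, "tz": 2, "rx": 0, "ry": 0, "rz": 0.086}, {"tx": 0, "ty": 0, "tz": 0, "rx": 0, "ry": 0, "rz": 0}])

```text
clock: 1.8
position: [0.4643, 0.1212, 0.2204]
eef_rot: [0.001, 0.682, 0.731, -0.0]
ft_force: [0.5, 0.9, -0.4]
grip_width: 0.998
grip_force: 0.0
```

```bash
python3 -c "
from h import *
plan([.485,.0925,.18],0,3)
t=grab('top');s=grab('scene')
cv2.imwrite('pics/m1.png',np.hstack([cv2.resize(t['img'][165:315,240:390],None,fx=2.6,fy=2.6),cv2.resize(s['img'][130:280,220:370],None,fx=2.6,fy=2.6)])[:,:,::-1])"
```

```text
0 [-10.    6.2  13.5] [0.    0.    0.023]
1 [-9.9  6.4 13.5] [0.    0.    0.023]
2 [-9.7  6.7 13.5] [0.    0.    0.023]
F [ 0.5  0.9 -0.4] p [0.4643 0.1212 0.2204] t 1.8
```

Call:
apply_moves(rows=[{"tx": -15, "ty": 9, "tz": 10, "rx": 0, "ry": 0, "rz": 0.035}, {"tx": -15, "ty": 10, "tz": 10, "rx": 0, "ry": 0, "rz": 0.034}, {"tx": 0, "ty": 0, "tz": 20, "rx": 0, "ry": 0, "rz": 0}, {"tx": 0, "ty": 0, "tz": 20, "rx": 0, "ry": 0, "rz": 0}, {"tx": 0, "ty": 0, "tz": 10, "rx": 0, "ry": 0, "rz": 0}])

```text
clock: 2.4
position: [0.4826, 0.0968, 0.1481]
eef_rot: [-0.0, 0.704, 0.711, -0.001]
ft_force: [0.4, -0.4, 0.0]
grip_width: 1.003
grip_force: 0.0
```

```bash
python3 -c "
from h import *
plan([.485,.0925,.106],0,3)
t=grab('top');s=grab('scene')
cv2.imwrite('pics/m2.png',np.hstack([cv2.resize(t['img'][165:315,240:390],None,fx=2.6,fy=2.6),cv2.resize(s['img'][130:280,220:370],None,fx=2.6,fy=2.6)])[:,:,::-1])"
```

```text
0 [-1.4  0.8 14. ] [-0.001  0.     0.003]
1 [-1.4  0.8 14. ] [-0.001  0.     0.003]
2 [-1.4  0.8 14. ] [-0.001  0.     0.003]
F [ 0.4 -0.4  0. ] p [0.4826 0.0968 0.1481] t 2.4
```

View pics/m2.png

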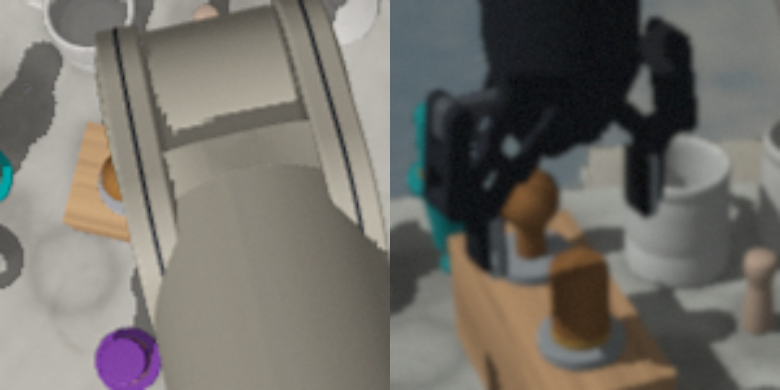

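```bash
python3 -c "
from h import *
s=grab('scene');p=env.read_state()['position']
print(p,proj(s,[p[0],p[1],.144]),proj(s,[p[0],p[1],.127]),proj(s,[.485,.0925,.127]),proj(s,[p[0]-.05,p[1],.144]),proj(s,[p[0]+.05,p[1],.144]))"
```

```text
[0.48308829 0.09725387 0.14988935] [287.75148123 220.76327913] [288.12474894 230.94191962] [291.23181395 232.17341776] [255.43227356 233.73867549] [318.27241523 208.50984705]
```

Call:
apply_moves(rows=[{"tx": -4.5, "ty": 2, "tz": 4, "rx": 0, "ry": 0, "rz": 0.01}, {"tx": 0, "ty": 0, "tz": 14, "rx": 0, "ry": 0, "rz": 0}, {"tx": 0, "ty": 0, "tz": 14, "rx": 0, "ry": 0, "rz": 0}, {"tx": 0, "ty": 0, "tz": 12, "rx": 0, "ry": 0, "rz": 0}, {"tx": 0, "ty": 0, "tz": 0, "rx": 0, "ry": 0, "rz": 0}])

```text
clock: 3.05
position: [0.4847, 0.0927, 0.1053]
eef_rot: [-0.0, 0.707, 0.707, -0.001]
ft_force: [0.4, 0.1, 0.2]
grip_width: 0.999
grip_force: 0.0
```

Call:
apply_moves(rows=[{"tx": 0, "ty": 0, "tz": 0, "rx": 0, "ry": 0, "rz": 0}, {"tx": 0, "ty": 0, "tz": 0, "rx": 0, "ry": 0, "rz": 0}, {"tx": 0, "ty": 0, "tz": 0, "rx": 0, "ry": 0, "rz": 0}, {"tx": 0, "ty": 0, "tz": 0, "rx": 0, "ry": 0, "rz": 0}, {"tx": 0, "ty": 0, "tz": 0, "rx": 0, "ry": 0, "rz": 0}], grip=-1, squeeze=40)

```text
clock: 3.55
position: [0.4856, 0.0932, 0.1069]
eef_rot: [0.0, 0.707, 0.707, 0.0]
ft_force: [-1.1, -0.6, 5.3]
grip_width: 0.362
grip_force: 39.3
```

Call:
apply_moves(rows=[{"tx": 0, "ty": 0, "tz": -10, "rx": 0, "ry": 0, "rz": 0}, {"tx": 0, "ty": 0, "tz": -25, "rx": 0, "ry": 0, "rz": 0}, {"tx": 0, "ty": 0, "tz": -35, "rx": 0, "ry": 0, "rz": 0}, {"tx": 0, "ty": 0, "tz": -40, "rx": 0, "ry": 0, "rz": 0}, {"tx": 0, "ty": 0, "tz": -30, "rx": 0, "ry": 0, "rz": 0}])

```text
clock: 4.05
position: [0.4854, 0.0928, 0.249]
eef_rot: [0.0, 0.707, 0.707, 0.001]
ft_force: [1.2, -0.4, -2.9]
grip_width: 0.36
grip_force: 40.1
```

Call:
apply_moves(rows=[{"tx": 20, "ty": 0, "tz": 0, "rx": 0, "ry": 0, "rz": 0}, {"tx": 35, "ty": 0, "tz": 0, "rx": 0, "ry": 0, "rz": 0}, {"tx": 40, "ty": 0, "tz": 0, "rx": 0, "ry": 0, "rz": 0}, {"tx": 40, "ty": 0, "tz": 0, "rx": 0, "ry": 0, "rz": 0}, {"tx": 40, "ty": 0, "tz": 0, "rx": 0, "ry": 0, "rz": 0}])

```text
clock: 4.55
position: [0.4847, 0.2694, 0.2467]
eef_rot: [-0.0, 0.707, 0.707, -0.0]
ft_force: [0.8, -1.1, -0.8]
grip_width: 0.366
grip_force: 40.3
```

Call:
apply_moves(rows=[{"tx": 25, "ty": 0, "tz": 0, "rx": 0, "ry": 0, "rz": 0}, {"tx": 15, "ty": 0, "tz": 0, "rx": 0, "ry": 0, "rz": 0}, {"tx": 0, "ty": 0, "tz": 0, "rx": 0, "ry": 0, "rz": 0}, {"tx": 0, "ty": 0, "tz": 0, "rx": 0, "ry": 0, "rz": 0}])

```text
clock: 4.95
position: [0.4854, 0.3067, 0.2464]
eef_rot: [0.0, 0.707, 0.707, -0.0]
ft_force: [0.1, -0.2, -2.9]
grip_width: 0.363
grip_force: 40.3
```

```bash
python3 -c "
from h import *
plan([.4855,-.122,.24],0,1)
t=grab('top');s=grab('scene'); cv2.imwrite('pics/s3.png',s['img'][:,:,::-1])
cv2.imwrite('pics/m3.png',np.hstack([cv2.resize(t['img'][180:280,400:500],None,fx=4,fy=4),cv2.resize(s['img'][260:360,350:450],None,fx=4,fy=4)])[:,:,::-1])"
```

```text
0 [-4.287e+02  2.000e-01  6.800e+00] [ 0.     0.001 -0.   ]
F [ 0.1 -0.2 -2.9] p [0.4854 0.3067 0.2464] t 4.95
```

View pics/s3.png

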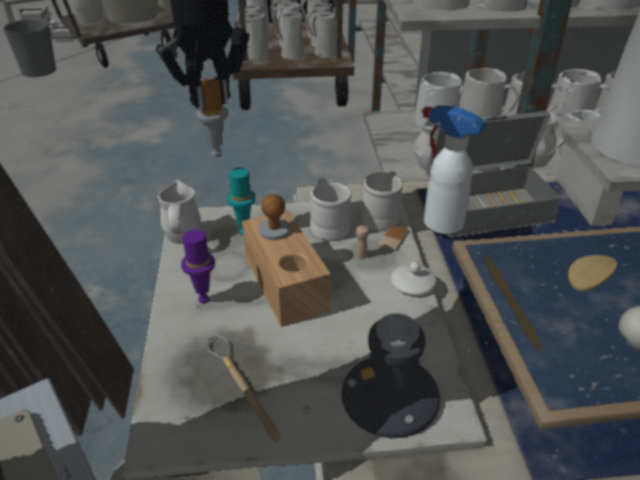

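I used the wrong sign for tx, so the arm went to +y. Nothing was touched and the arbor is firmly held. I'll go back the other way, a bit higher.

Call:
apply_moves(rows=[{"tx": -20, "ty": 0, "tz": -15, "rx": 0, "ry": 0, "rz": 0}, {"tx": -35, "ty": 0, "tz": -10, "rx": 0, "ry": 0, "rz": 0}, {"tx": -44, "ty": 0, "tz": 0, "rx": 0, "ry": 0, "rz": 0}, {"tx": -44, "ty": 0, "tz": 0, "rx": 0, "ry": 0, "rz": 0}, {"tx": -44, "ty": 0, "tz": 0, "rx": 0, "ry": 0, "rz": 0}])

```text
clock: 5.55
position: [0.485, 0.1179, 0.2716]
eef_rot: [-0.0, 0.707, 0.707, 0.0]
ft_force: [0.8, -0.8, -0.9]
grip_width: 0.361
grip_force: 40.2
```

Call:
apply_moves(rows=[{"tx": -44, "ty": 0, "tz": 0, "rx": 0, "ry": 0, "rz": 0}, {"tx": -44, "ty": 0, "tz": 0, "rx": 0, "ry": 0, "rz": 0}, {"tx": -44, "ty": 0, "tz": 0, "rx": 0, "ry": 0, "rz": 0}, {"tx": -42, "ty": 0, "tz": 0, "rx": 0, "ry": 0, "rz": 0}, {"tx": -35, "ty": 0, "tz": 0, "rx": 0, "ry": 0, "rz": 0}])

```text
clock: 6.05
position: [0.4843, -0.0918, 0.2717]
eef_rot: [-0.0, 0.708, 0.706, 0.001]
ft_force: [0.9, 0.3, -2.5]
grip_width: 0.363
grip_force: 40.2
```

Call:
apply_moves(rows=[{"tx": -20, "ty": 0, "tz": 5, "rx": 0, "ry": 0, "rz": 0}, {"tx": -10, "ty": 0, "tz": 10, "rx": 0, "ry": 0, "rz": 0}, {"tx": 0, "ty": 0, "tz": 10, "rx": 0, "ry": 0, "rz": 0}, {"tx": 0, "ty": 0, "tz": 0, "rx": 0, "ry": 0, "rz": 0}, {"tx": 0, "ty": 0, "tz": 0, "rx": 0, "ry": 0, "rz": 0}])

```text
clock: 6.55
position: [0.4854, -0.1166, 0.2459]
eef_rot: [-0.0, 0.706, 0.708, -0.0]
ft_force: [-0.8, 0.3, -1.1]
grip_width: 0.366
grip_force: 40.2
```

```bash
python3 -c "
from h import *
plan([.4855,-.122,.24],0,1)
t=grab('top');s=grab('scene')
print(proj(s,[.4855,-.122,.145]),proj(t,[.4855,-.122,.2]))
cv2.imwrite('pics/m3.png',np.hstack([cv2.resize(t['img'][180:280,400:500],None,fx=4,fy=4),cv2.resize(s['img'][240:340,340:440],None,fx=4,fy=4)])[:,:,::-1])"
```

```text
0 [-5.5  0.   5.9] [-0.001 -0.     0.003]
F [-0.8  0.3 -1.1] p [ 0.4854 -0.1166  0.2459] t 6.55
[397.27923265 313.81313558] [464.12829851 239.36068187]
```

View pics/m3.png

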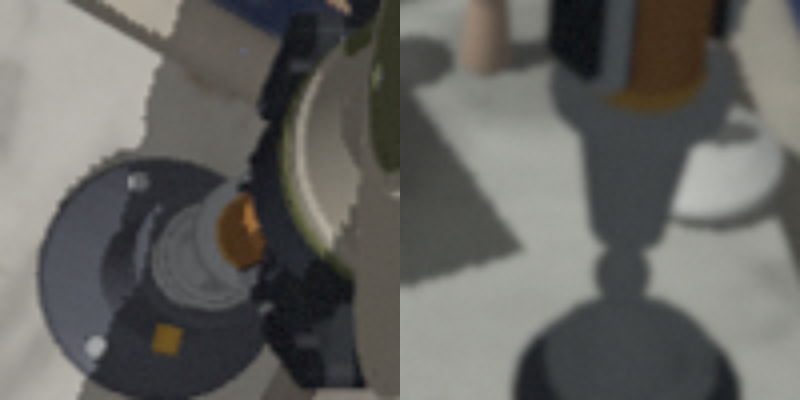

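```bash
python3 -c "
from h import *
s=grab('scene');t=grab('top');st=env.read_state();p=st['position'];print(p)
f=lambda d,q:np.round(proj(d,q),1)
for dz in(.004,-.046,-.061): print(dz,f(s,[p[0],p[1],p[2]-.032+dz]))
print('px per mm x,y',f(s,[p[0]+.01,p[1],p[2]-.093]),f(s,[p[0],p[1]+.01,p[2]-.093]))
img=s['img'];m=img[240:345,340:440].max(2)
for v in (272,276,280,284,288,292,294,296,304,306,308,310,312):
    r=img[v].astype(int).sum(1)/3
    e=[u for u in range(375,425) if r[u]<105]
    print(v,e[0] if e else 0,e[-1] if e else 0,end=' | ')
print(f(t,[p[0],p[1],p[2]-.028]))
"
```

```text
[ 0.48578591 -0.11729954  0.24659815]
0.004 [400.  260.3]
-0.046 [396.3 295.7]
-0.061 [395.3 305.7]
px per mm x,y [402.1 302. ] [389.4 300.6]
272 384 424 | 276 386 412 | 280 386 410 | 284 387 409 | 288 387 408 | 292 388 407 | 294 388 424 | 296 388 424 | 304 390 401 | 306 389 401 | 308 389 402 | 310 389 401 | 312 390 401 | [464.1 237.9]
```

The held arbor hangs upright: button at scene (395.5,308), predicted (395.3,306). Next I centre it and enter the bore.

Call:
apply_moves(rows=[{"tx": -5, "ty": 0, "tz": 5, "rx": 0, "ry": 0, "rz": 0}, {"tx": 0, "ty": 0, "tz": 10, "rx": 0, "ry": 0, "rz": 0}, {"tx": 0, "ty": 0, "tz": 10, "rx": 0, "ry": 0, "rz": 0}, {"tx": 0, "ty": 0, "tz": 10, "rx": 0, "ry": 0, "rz": 0}, {"tx": 0, "ty": 0, "tz": 0, "rx": 0, "ry": 0, "rz": 0}])

```text
clock: 7.25
position: [0.4845, -0.1227, 0.2094]
eef_rot: [-0.001, 0.707, 0.707, -0.001]
ft_force: [-0.7, 0.1, -2.2]
grip_width: 0.366
grip_force: 40.2
```

```bash
python3 -c "
from h import *
t=grab('top');s=grab('scene');p=env.read_state()['position'];print(p)
cv2.imwrite('pics/m4.png',np.hstack([cv2.resize(t['img'][200:280,410:490],None,fx=5,fy=5,interpolation=2),cv2.resize(s['img'][270:350,360:440],None,fx=5,fy=5,interpolation=2)])[:,:,::-1])"
```

```text
[ 0.48534951 -0.12295235  0.21099355]
```

View pics/m4.png

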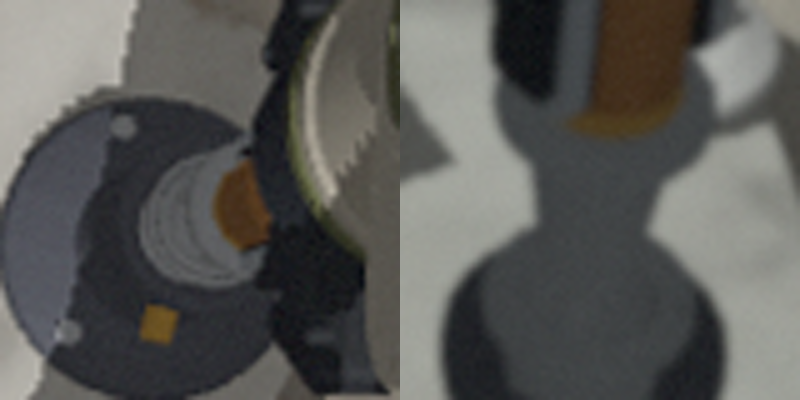

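Well aligned: the shank axis and sleeve centre agree to about 1 mm (sleeve centre crop x≈591, shank ≈595 heading down-left). Descending.

Call:
apply_moves(rows=[{"tx": 0, "ty": 0, "tz": 7, "rx": 0, "ry": 0, "rz": 0}, {"tx": 0, "ty": 0, "tz": 7, "rx": 0, "ry": 0, "rz": 0}, {"tx": 0, "ty": 0, "tz": 7, "rx": 0, "ry": 0, "rz": 0}, {"tx": 0, "ty": 0, "tz": 5, "rx": 0, "ry": 0, "rz": 0}, {"tx": 0, "ty": 0, "tz": 0, "rx": 0, "ry": 0, "rz": 0}])

```text
clock: 7.85
position: [0.485, -0.1229, 0.1844]
eef_rot: [-0.0, 0.707, 0.707, -0.001]
ft_force: [-0.3, -0.1, -2.4]
grip_width: 0.367
grip_force: 40.2
```

Call:
apply_moves(rows=[{"tx": 0, "ty": 0, "tz": 2, "rx": 0, "ry": 0, "rz": 0}, {"tx": 0, "ty": 0, "tz": 2, "rx": 0, "ry": 0, "rz": 0}, {"tx": 0, "ty": 0, "tz": 2, "rx": 0, "ry": 0, "rz": 0}, {"tx": 0, "ty": 0, "tz": 0, "rx": 0, "ry": 0, "rz": 0}])

```text
clock: 8.25
position: [0.4854, -0.1229, 0.1791]
eef_rot: [-0.0, 0.707, 0.707, -0.0]
ft_force: [0.0, -0.1, -1.7]
grip_width: 0.361
grip_force: 40.2
```

Call:
apply_moves(rows=[{"tx": 0, "ty": 0, "tz": 2, "rx": 0, "ry": 0, "rz": 0}, {"tx": 0, "ty": 0, "tz": 2, "rx": 0, "ry": 0, "rz": 0}, {"tx": 0, "ty": 0, "tz": 1, "rx": 0, "ry": 0, "rz": 0}, {"tx": 0, "ty": 0, "tz": 0, "rx": 0, "ry": 0, "rz": 0}])

```text
clock: 8.65
position: [0.4855, -0.1229, 0.1742]
eef_rot: [-0.0, 0.707, 0.707, 0.0]
ft_force: [0.5, 0.1, -1.9]
grip_width: 0.364
grip_force: 40.3
```

Call:
apply_moves(rows=[{"tx": 0, "ty": 0, "tz": 1, "rx": 0, "ry": 0, "rz": 0}, {"tx": 0, "ty": 0, "tz": 1, "rx": 0, "ry": 0, "rz": 0}, {"tx": 0, "ty": 0, "tz": 0, "rx": 0, "ry": 0, "rz": 0}])

```text
clock: 8.95
position: [0.4857, -0.1229, 0.1723]
eef_rot: [0.0, 0.707, 0.707, 0.0]
ft_force: [1.3, 0.7, -2.4]
grip_width: 0.363
grip_force: 40.2
```

Call:
apply_moves(rows=[{"tx": 0, "ty": 0, "tz": 1, "rx": 0, "ry": 0, "rz": 0}, {"tx": 0, "ty": 0, "tz": 1, "rx": 0, "ry": 0, "rz": 0}, {"tx": 0, "ty": 0, "tz": 0, "rx": 0, "ry": 0, "rz": 0}])

```text
clock: 9.25
position: [0.4858, -0.1228, 0.1704]
eef_rot: [0.0, 0.707, 0.708, 0.0]
ft_force: [3.2, 0.4, -2.3]
grip_width: 0.37
grip_force: 40.3
```

Call:
apply_moves(rows=[{"tx": 0, "ty": 0, "tz": 1, "rx": 0, "ry": 0, "rz": 0}, {"tx": 0, "ty": 0, "tz": 0, "rx": 0, "ry": 0, "rz": 0}])

```text
clock: 9.45
position: [0.4859, -0.1228, 0.1694]
eef_rot: [0.0, 0.707, 0.708, 0.0]
ft_force: [4.3, 1.9, -1.0]
grip_width: 0.36
grip_force: 40.4
```

Call:
apply_moves(rows=[{"tx": 0, "ty": 0, "tz": 1, "rx": 0, "ry": 0, "rz": 0}, {"tx": 0, "ty": 0, "tz": 0, "rx": 0, "ry": 0, "rz": 0}])

```text
clock: 9.65
position: [0.486, -0.1228, 0.1685]
eef_rot: [0.0, 0.707, 0.708, 0.0]
ft_force: [5.0, 1.2, -0.2]
grip_width: 0.366
grip_force: 40.6
```

Call:
apply_moves(rows=[{"tx": 0.3, "ty": 1, "tz": 0, "rx": 0, "ry": 0, "rz": 0}, {"tx": 0, "ty": 0, "tz": 0, "rx": 0, "ry": 0, "rz": 0}])

```text
clock: 9.85
position: [0.4863, -0.1227, 0.1681]
eef_rot: [-0.0, 0.707, 0.707, -0.0]
ft_force: [3.0, 0.7, -0.6]
grip_width: 0.364
grip_force: 40.4
```

Call:
apply_moves(rows=[{"tx": 0, "ty": 0, "tz": 1, "rx": 0, "ry": 0, "rz": 0}, {"tx": 0, "ty": 0, "tz": 0, "rx": 0, "ry": 0, "rz": 0}])

```text
clock: 10.05
position: [0.4864, -0.1227, 0.1671]
eef_rot: [-0.0, 0.707, 0.707, -0.0]
ft_force: [3.1, 1.2, -1.3]
grip_width: 0.362
grip_force: 40.5
```

Call:
apply_moves(rows=[{"tx": 0.3, "ty": 1, "tz": 0, "rx": 0, "ry": 0, "rz": 0}, {"tx": 0, "ty": 0, "tz": 1, "rx": 0, "ry": 0, "rz": 0}, {"tx": 0, "ty": 0, "tz": 0, "rx": 0, "ry": 0, "rz": 0}])

```text
clock: 10.35
position: [0.4869, -0.1225, 0.1658]
eef_rot: [-0.0, 0.707, 0.707, -0.001]
ft_force: [0.1, -0.7, -2.6]
grip_width: 0.364
grip_force: 40.3
```

Call:
apply_moves(rows=[{"tx": 0, "ty": 0.5, "tz": 1, "rx": 0, "ry": 0, "rz": 0}, {"tx": 0, "ty": 0, "tz": 0, "rx": 0, "ry": 0, "rz": 0}])

```text
clock: 10.55
position: [0.4874, -0.1224, 0.1649]
eef_rot: [-0.001, 0.707, 0.707, -0.0]
ft_force: [-2.4, 0.5, -1.9]
grip_width: 0.362
grip_force: 40.5
```

Call:
apply_moves(rows=[{"tx": 0, "ty": -0.5, "tz": 1, "rx": 0, "ry": 0, "rz": 0}, {"tx": 0, "ty": 0, "tz": 0, "rx": 0, "ry": 0, "rz": 0}])

```text
clock: 10.75
position: [0.4872, -0.1223, 0.1641]
eef_rot: [-0.0, 0.707, 0.707, -0.0]
ft_force: [-2.2, 0.9, -2.2]
grip_width: 0.365
grip_force: 40.5
```

Call:
apply_moves(rows=[{"tx": 0, "ty": 0, "tz": 0.7, "rx": 0, "ry": 0, "rz": 0}, {"tx": 0, "ty": 0, "tz": 0, "rx": 0, "ry": 0, "rz": 0}])

```text
clock: 10.95
position: [0.4872, -0.1223, 0.1636]
eef_rot: [-0.0, 0.707, 0.707, -0.0]
ft_force: [-3.9, 1.3, 1.8]
grip_width: 0.365
grip_force: 40.8
```

Contact: the vertical force rose by about 4 N. I'll relax the side load and let go.

Call:
apply_moves(rows=[{"tx": 0.2, "ty": -0.5, "tz": 0, "rx": 0, "ry": 0, "rz": 0}, {"tx": 0, "ty": 0, "tz": 0, "rx": 0, "ry": 0, "rz": 0}])

```text
clock: 11.15
position: [0.4871, -0.1223, 0.1636]
eef_rot: [0.0, 0.707, 0.707, 0.0]
ft_force: [-2.6, 0.3, 0.4]
grip_width: 0.366
grip_force: 40.5
```

Call:
apply_moves(rows=[{"tx": 0, "ty": 0, "tz": 0, "rx": 0, "ry": 0, "rz": 0}, {"tx": 0, "ty": 0, "tz": 0, "rx": 0, "ry": 0, "rz": 0}, {"tx": 0, "ty": 0, "tz": 0, "rx": 0, "ry": 0, "rz": 0}, {"tx": 0, "ty": 0, "tz": 0, "rx": 0, "ry": 0, "rz": 0}, {"tx": 0, "ty": 0, "tz": 0, "rx": 0, "ry": 0, "rz": 0}], grip=1)

```text
clock: 11.65
position: [0.4871, -0.1222, 0.1636]
eef_rot: [0.0, 0.707, 0.707, 0.0]
ft_force: [-0.3, 0.2, 0.1]
grip_width: 0.997
grip_force: 0.0
```

Call:
apply_moves(rows=[{"tx": 0, "ty": 0, "tz": -10, "rx": 0, "ry": 0, "rz": 0}, {"tx": 0, "ty": 0, "tz": -25, "rx": 0, "ry": 0, "rz": 0}, {"tx": 0, "ty": 0, "tz": -25, "rx": 0, "ry": 0, "rz": 0}, {"tx": 0, "ty": 0, "tz": -10, "rx": 0, "ry": 0, "rz": 0}, {"tx": 0, "ty": 0, "tz": 0, "rx": 0, "ry": 0, "rz": 0}])

```text
clock: 12.15
position: [0.4878, -0.1223, 0.235]
eef_rot: [0.001, 0.707, 0.707, 0.001]
ft_force: [0.1, -0.9, -1.0]
grip_width: 1.004
grip_force: 0.0
```

Call:
apply_moves(rows=[{"tx": 0, "ty": 0, "tz": 0, "rx": 0, "ry": 0, "rz": 0}, {"tx": 0, "ty": 0, "tz": 0, "rx": 0, "ry": 0, "rz": 0}, {"tx": 0, "ty": 0, "tz": 0, "rx": 0, "ry": 0, "rz": 0}, {"tx": 0, "ty": 0, "tz": 0, "rx": 0, "ry": 0, "rz": 0}, {"tx": 0, "ty": 0, "tz": 0, "rx": 0, "ry": 0, "rz": 0}], grip=-1)

```text
clock: 12.65
position: [0.4869, -0.1222, 0.2333]
eef_rot: [-0.0, 0.707, 0.707, -0.0]
ft_force: [-0.0, 0.3, -0.4]
grip_width: 0.143
grip_force: 0.0
```

```bash
python3 -c "
from h import *
s=grab('scene');p=env.read_state()['position'];print(p)
print(proj(s,[.487,-.1225,.184]),proj(s,[p[0],p[1],p[2]-.017]))
cv2.imwrite('pics/m5.png',cv2.resize(s['img'][220:370,320:470],None,fx=4,fy=4,interpolation=2)[:,:,::-1])"
```

```text
[ 0.4869089  -0.12215655  0.23335765]
[401.46330204 287.30442593] [403.71369524 263.95289573]
```

View pics/m5.png

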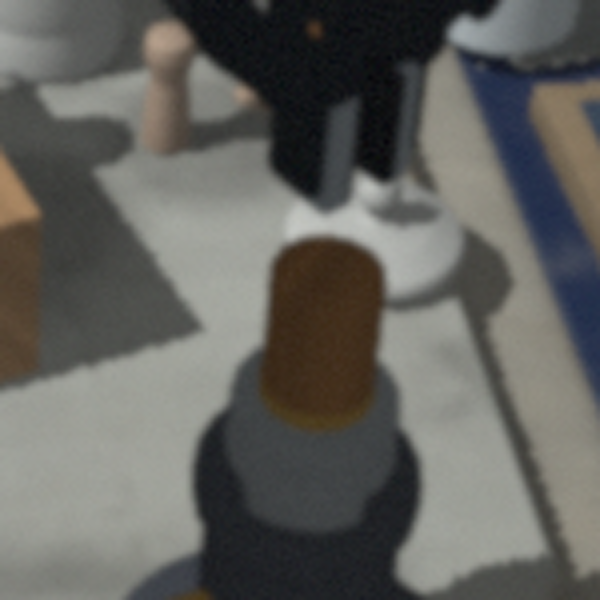

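The arbor stands upright, let go; its top at scene (402,286) matches the prediction, at z≈0.184, under the closed tips. Next, pressing down.

Call:
apply_moves(rows=[{"tx": 0, "ty": 0, "tz": 10, "rx": 0, "ry": 0, "rz": 0}, {"tx": 0, "ty": 0, "tz": 9, "rx": 0, "ry": 0, "rz": 0}, {"tx": 0, "ty": 0, "tz": 6, "rx": 0, "ry": 0, "rz": 0}, {"tx": 0, "ty": 0, "tz": 3, "rx": 0, "ry": 0, "rz": 0}, {"tx": 0, "ty": 0, "tz": 0, "rx": 0, "ry": 0, "rz": 0}])

```text
clock: 13.2
position: [0.4867, -0.1221, 0.205]
eef_rot: [-0.0, 0.707, 0.707, -0.0]
ft_force: [0.2, 0.1, -0.1]
grip_width: -0.002
grip_force: 0.0
```

Call:
apply_moves(rows=[{"tx": 0, "ty": 0, "tz": 1, "rx": 0, "ry": 0, "rz": 0}, {"tx": 0, "ty": 0, "tz": 1, "rx": 0, "ry": 0, "rz": 0}, {"tx": 0, "ty": 0, "tz": 1, "rx": 0, "ry": 0, "rz": 0}, {"tx": 0, "ty": 0, "tz": 1, "rx": 0, "ry": 0, "rz": 0}])

```text
clock: 13.6
position: [0.4871, -0.1221, 0.2016]
eef_rot: [0.0, 0.707, 0.707, 0.0]
ft_force: [0.6, -0.4, -0.7]
grip_width: 0.003
grip_force: 0.0
```

Call:
apply_moves(rows=[{"tx": 0, "ty": 0, "tz": 1, "rx": 0, "ry": 0, "rz": 0}, {"tx": 0, "ty": 0, "tz": 1, "rx": 0, "ry": 0, "rz": 0}])

```text
clock: 13.8
position: [0.4873, -0.1222, 0.2]
eef_rot: [0.0, 0.707, 0.707, 0.0]
ft_force: [-0.8, -0.2, 5.4]
grip_width: 0.003
grip_force: 2.6
```

Call:
apply_moves(rows=[{"tx": 0, "ty": 0, "tz": 1, "rx": 0, "ry": 0, "rz": 0}, {"tx": 0, "ty": 0, "tz": 1, "rx": 0, "ry": 0, "rz": 0}])

```text
clock: 14.0
position: [0.4873, -0.1222, 0.198]
eef_rot: [0.0, 0.707, 0.707, 0.0]
ft_force: [-1.2, -0.0, 5.1]
grip_width: 0.001
grip_force: 2.6
```

Contact at TCP z≈0.201, sliding at about 5 N. Continuing.

Call:
apply_moves(rows=[{"tx": 0, "ty": 0, "tz": 1, "rx": 0, "ry": 0, "rz": 0}, {"tx": 0, "ty": 0, "tz": 1, "rx": 0, "ry": 0, "rz": 0}])

```text
clock: 14.2
position: [0.4873, -0.1222, 0.196]
eef_rot: [0.0, 0.707, 0.707, 0.0]
ft_force: [-1.6, 0.2, 5.0]
grip_width: -0.002
grip_force: 2.6
```

Call:
apply_moves(rows=[{"tx": 0, "ty": 0, "tz": 1, "rx": 0, "ry": 0, "rz": 0}, {"tx": 0, "ty": 0, "tz": 1, "rx": 0, "ry": 0, "rz": 0}])

```text
clock: 14.4
position: [0.4873, -0.1222, 0.194]
eef_rot: [0.0, 0.707, 0.707, 0.0]
ft_force: [-1.4, 0.2, 5.4]
grip_width: -0.0
grip_force: 2.6
```

Call:
apply_moves(rows=[{"tx": 0, "ty": 0, "tz": 1, "rx": 0, "ry": 0, "rz": 0}, {"tx": 0, "ty": 0, "tz": 1, "rx": 0, "ry": 0, "rz": 0}])

```text
clock: 14.6
position: [0.4874, -0.1222, 0.1921]
eef_rot: [0.0, 0.707, 0.707, 0.0]
ft_force: [-1.6, 0.1, 11.6]
grip_width: 0.003
grip_force: 5.5
```

The plunger is met near z≈0.193, with about 4 mm of travel left. Going more finely now.

Call:
apply_moves(rows=[{"tx": 0, "ty": 0, "tz": 1, "rx": 0, "ry": 0, "rz": 0}, {"tx": 0, "ty": 0, "tz": 0, "rx": 0, "ry": 0, "rz": 0}])

```text
clock: 14.8
position: [0.4874, -0.1222, 0.1914]
eef_rot: [0.0, 0.707, 0.707, 0.001]
ft_force: [-2.1, 1.0, 8.6]
grip_width: 0.003
grip_force: 4.6
```

Call:
apply_moves(rows=[{"tx": 0, "ty": 0, "tz": 1, "rx": 0, "ry": 0, "rz": 0}, {"tx": 0, "ty": 0, "tz": 0, "rx": 0, "ry": 0, "rz": 0}])

```text
clock: 15.0
position: [0.4875, -0.1223, 0.1906]
eef_rot: [0.0, 0.707, 0.707, 0.001]
ft_force: [-3.3, -0.1, 9.8]
grip_width: 0.002
grip_force: 5.5
```

Call:
apply_moves(rows=[{"tx": 0, "ty": 0, "tz": 0.5, "rx": 0, "ry": 0, "rz": 0}, {"tx": 0, "ty": 0, "tz": 0, "rx": 0, "ry": 0, "rz": 0}])

```text
clock: 15.2
position: [0.4876, -0.1223, 0.1902]
eef_rot: [0.0, 0.707, 0.707, 0.001]
ft_force: [-3.1, 1.2, 11.9]
grip_width: 0.002
grip_force: 6.1
```

Call:
apply_moves(rows=[{"tx": 0, "ty": 0, "tz": 0.5, "rx": 0, "ry": 0, "rz": 0}, {"tx": 0, "ty": 0, "tz": 0, "rx": 0, "ry": 0, "rz": 0}])

```text
clock: 15.4
position: [0.4875, -0.1223, 0.1897]
eef_rot: [0.0, 0.707, 0.707, 0.001]
ft_force: [-3.2, 1.3, 13.3]
grip_width: 0.001
grip_force: 6.4
```

Call:
apply_moves(rows=[{"tx": 0, "ty": -0.3, "tz": 0.5, "rx": 0, "ry": 0, "rz": 0}, {"tx": 0, "ty": 0, "tz": 0, "rx": 0, "ry": 0, "rz": 0}])

```text
clock: 15.6
position: [0.4875, -0.1223, 0.1894]
eef_rot: [0.001, 0.707, 0.707, 0.001]
ft_force: [-2.2, -0.1, 13.3]
grip_width: -0.0
grip_force: 6.6
```

Call:
apply_moves(rows=[{"tx": 0, "ty": 0, "tz": 0.5, "rx": 0, "ry": 0, "rz": 0}, {"tx": 0, "ty": 0, "tz": 0, "rx": 0, "ry": 0, "rz": 0}])

```text
clock: 15.8
position: [0.4875, -0.1223, 0.1889]
eef_rot: [0.001, 0.707, 0.707, 0.001]
ft_force: [-1.6, 0.9, 13.3]
grip_width: -0.001
grip_force: 6.9
```

Call:
apply_moves(rows=[{"tx": 0, "ty": 0, "tz": 0.5, "rx": 0, "ry": 0, "rz": 0}, {"tx": 0, "ty": 0, "tz": 0, "rx": 0, "ry": 0, "rz": 0}])

```text
clock: 16.0
position: [0.4875, -0.1223, 0.1885]
eef_rot: [0.001, 0.707, 0.707, 0.001]
ft_force: [-2.8, 0.6, 14.4]
grip_width: 0.001
grip_force: 7.2
```

Call:
apply_moves(rows=[{"tx": 0, "ty": 0, "tz": 0.5, "rx": 0, "ry": 0, "rz": 0}, {"tx": 0, "ty": 0, "tz": 0, "rx": 0, "ry": 0, "rz": 0}])

```text
clock: 16.2
position: [0.4876, -0.1223, 0.1882]
eef_rot: [0.001, 0.707, 0.707, 0.001]
ft_force: [-3.5, 0.8, 15.8]
grip_width: 0.003
grip_force: 8.0
```

Call:
apply_moves(rows=[{"tx": 0, "ty": 0, "tz": 0.5, "rx": 0, "ry": 0, "rz": 0}, {"tx": 0, "ty": 0, "tz": 0, "rx": 0, "ry": 0, "rz": 0}])

```text
clock: 16.4
position: [0.4878, -0.1223, 0.1881]
eef_rot: [0.001, 0.707, 0.707, 0.001]
ft_force: [-4.6, 1.2, 20.3]
grip_width: 0.0
grip_force: 10.3
```

Call:
apply_moves(rows=[{"tx": 0, "ty": 0, "tz": 0.4, "rx": 0, "ry": 0, "rz": 0}, {"tx": 0, "ty": 0, "tz": 0, "rx": 0, "ry": 0, "rz": 0}])

```text
clock: 16.6
position: [0.4879, -0.1223, 0.188]
eef_rot: [0.001, 0.707, 0.707, 0.001]
ft_force: [-7.1, 1.1, 24.4]
grip_width: -0.001
grip_force: 12.1
```

It struck solid: the force went from 14 to 24 N with hardly any travel. Backing off and checking.

Call:
apply_moves(rows=[{"tx": 0, "ty": 0, "tz": -2, "rx": 0, "ry": 0, "rz": 0}, {"tx": 0, "ty": 0, "tz": -10, "rx": 0, "ry": 0, "rz": 0}, {"tx": 0, "ty": 0, "tz": -30, "rx": 0, "ry": 0, "rz": 0}, {"tx": 0, "ty": 0, "tz": -30, "rx": 0, "ry": 0, "rz": 0}, {"tx": 0, "ty": 0, "tz": 0, "rx": 0, "ry": 0, "rz": 0}])

```text
clock: 17.1
position: [0.4883, -0.1227, 0.2615]
eef_rot: [0.002, 0.707, 0.707, 0.002]
ft_force: [0.4, 0.1, -0.1]
grip_width: 0.001
grip_force: 0.0
```

```bash
python3 -c "
from h import *
s=grab('scene');print(proj(s,[.487,-.1225,.171]))
cv2.imwrite('pics/m6.png',cv2.resize(s['img'][180:440,200:480],None,fx=2,fy=2)[:,:,::-1])"
```

```text
[400.48601568 296.24805691]
```

View pics/m6.png

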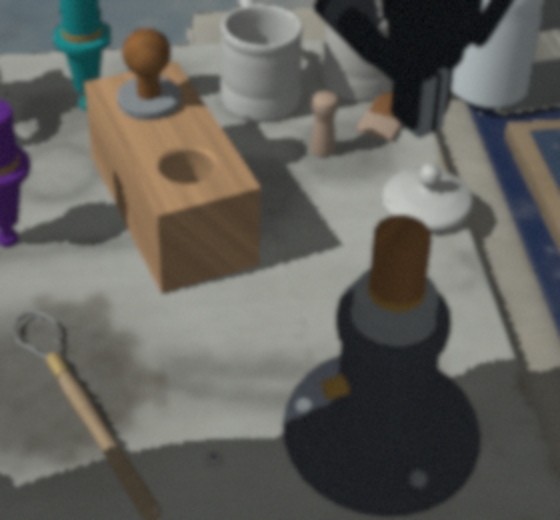

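The arbor stands upright and stays down: top at scene (401,295), predicted (400.5,296). The spare, lid and stamp are undisturbed.

```bash
python3 -c "
from h import *
print(env.job_done())"
```

```text
the job is handed in; nothing more can be done
None
```

The flat-topped arbor is upright in the sleeve, let go and pressed down until it struck solid at a measured peak of about 24 N; the job was handed in at about 17 s, and after a wrong-way swing to +y while carrying it that touched nothing, the spare, lid and stamp are undisturbed.

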